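# Lift a test biscuit with the turner to check its underside

## Task

Check whether the batch is baked: take the metal turner by its black handle, draw it out of the tilted steel caddy, turn it level and slide its blade under the large round biscuit near the raised lip of the cookie sheet; the lip keeps the biscuit from sliding away. Then lift the biscuit on the blade and finish while still holding it up there, level, still and at least 10 cm above the sheet, so that its underside can be looked at. Do not touch that biscuit with the fingers; the other biscuits, the spoon in the caddy and everything else on the table stay where they are.

Things in the scene. Friction and masses are not known exactly. Their poses are not given: they have to be found in the camera images.
- turner: steel turner, black handle, 245 mm long, about 0.14 kg, lying loose in either one of the caddy's two bins: blade flat on the bin's floor, front edge at its lower end, handle sticking out and up. Origin: underside of the middle of the blade's front edge; x runs from there back to the handle (40 degrees above level at the start), y across, z out of the blade's top (40 degrees from vertical)
- turner_grip (a point): grip point in the handle's middle: 180, 0, 45 mm in the turner's frame, 55 mm outside the caddy's mouth. The handle is a straight bar parallel to the blade, x 140 to 245 mm, 22 mm wide (y), 16 mm thick, centred 45 mm above the blade's underside; a narrow neck joins it to the blade, falling at 45 degrees
- turner_blade (a point): centre of the blade's top face: 50, 0, 2 mm in the turner's frame, same axes. The blade is flat, x 0 to 100 mm, 74 mm wide, 2 mm thick, with a rounded front edge
- biscuit: the biscuit to lift: the large round one, 65 mm across, 10 mm thick, about 35 g, lower rim bevelled (5 mm in, 3.5 mm up); origin at the centre of its underside. It lies loose, 5 to 34 mm from the lip. Pushed, it slides to the lip; the blade then goes under its bevel, best with its front edge on the sheet and the handle end raised 5 to 8 degrees
- sheet: dark steel cookie sheet, 280 (x) by 240 (y) mm, fixed, top face 3 mm above the table; origin under its centre; x points to its only raised edge (the lip), the other three edges are flat and open
- sheet_lip (a point): middle of the lip's foot, on the sheet's top face (136, 0, 3 mm in the sheet's frame, same axes); the lip is 17 mm high, leans 14 degrees outwards and runs the sheet's whole width along y
- caddy: fixed stainless utensil caddy, two bins side by side at y -52 and 52 mm, rising 40 degrees above level along x; origin on the table under its middle. A bin is 94 mm wide, 62 mm deep inside; its floor is 125 mm long, from x -75, z 30 to x 21, z 110 mm; its roof ends 30 mm short of the mouth. Footprint x -120 to 80, y -107 to 107; highest edge 158 mm
- caddy_mouth (a point): middle of the lower edge of the two bins' mouths (x 21, y 0, z 110 mm in the caddy's frame)
- spoon: wooden spoon, 241 mm, lying in the other bin like the turner, flat head down; origin under the head's end; to be left there
- small_biscuit: small round biscuit, 44 mm across, 10 mm thick, on the sheet near its +y edge; origin under its centre; to be left there
- finger_biscuit: oblong biscuit, 62 x 30 x 10 mm, on the sheet near its -y edge; origin under its centre; to be left there
- boot_biscuit: boot-shaped biscuit, about 52 x 44 x 10 mm, on the sheet near its -y edge, away from the lip; origin under its middle; to be left there
- cutter: ring-shaped steel cutter, 72 mm across, 24 mm high, on the table left of the sheet, near the robot; origin under its centre; bystander
- rolling_pin: steel rolling pin, 300 mm long, 52 mm thick, lying at the far edge; origin under its middle; bystander
- biscuit_bowl: wooden bowl of biscuits, 176 mm across, 70 mm high, to the left; origin under its centre; bystander
- flour_jar: clear jar with a steel lid, 72 mm across, 100 mm high, far left; origin under its centre; bystander
- mug: white mug, 80 mm across, 90 mm high, far right; origin under its centre; bystander
Mind the look-alikes: they are no part of the job. Leave any green or red look-alike of the biscuit alone.

How it is judged (in metres and radians):
On the way, in this order (a step that is already met when the one before it is completed fails the run):
1. the turner is held in the fingers, drawn clear of the caddy (contact force between turner and the fingers above 1 N and contact force between turner and caddy below 0.05 N and z of turner in the frame of caddy above 0.105 m), for 0.1 s.
2. down on the sheet the blade has been slid under the large biscuit, which now rests on it (x of biscuit in the frame of turner_blade between -0.037 and 0.037 m and y of biscuit in the frame of turner_blade between -0.026 and 0.026 m and contact force between biscuit and turner above 0.1 N and height (world z) of biscuit below 0.035 m and angle between turner's own z axis and vertical below 0.4 rad), for 0.05 s.
At the end, for the whole second after the job is handed in: the large biscuit lies on the blade (centre within 26 mm of its centre line), 10 cm or more up, blade within 12 degrees of level, at rest, turner in the fingers, carried by nothing else; other biscuits within 20 mm and all other things within 30 mm of where they were (x of biscuit in the frame of turner_blade between -0.037 and 0.037 m and y of biscuit in the frame of turner_blade between -0.026 and 0.026 m and contact force between biscuit and turner above 0.1 N and height (world z) of biscuit above 0.1 m and angle between turner's own z axis and vertical below 0.22 rad and angle between biscuit's own z axis and vertical below 0.3 rad and contact force between turner and the fingers above 1 N and contact force between biscuit and the fingers below 0.05 N and contact force between turner and caddy below 0.05 N and contact force between each of turner, biscuit and sheet below 0.05 N and linear speed of each of biscuit, turner below 0.03 m/s and distance of each of small_biscuit, finger_biscuit, boot_biscuit from where it was at the start of the episode below 0.02 m and distance of each of spoon, cutter, rolling_pin, biscuit_bowl, flour_jar, mug from where it was at the start of the episode below 0.03 m); the arm keeps its last pose, push and grip.
It fails at once if the fingers touch the large biscuit (contact force between biscuit and the fingers above 0.3 N).
It fails at once if another biscuit on the sheet is pushed away (20 mm) (distance of any of small_biscuit, finger_biscuit, boot_biscuit from where it was at the start of the episode above 0.02 m).
It fails at once if the spoon or a thing on the table is disturbed (30 mm) (distance of any of spoon, cutter, rolling_pin, biscuit_bowl, flour_jar, mug from where it was at the start of the episode above 0.03 m).
It also fails if it takes over 51 s, if anything falls off the work surface, if the arm or the gripper's body presses on something with over 40 N, if the wrist force passes 120 N, or if a joint passes its speed limit or range.

## Robot

A 7-joint arm with a two-finger parallel gripper is mounted at the origin on the work surface. World frame = base frame: x ahead of the robot, y to its left, z up, the work surface at z = 0. Lengths are in mm, angles in rad, forces in N, time in s.
With the tool pointing down it reaches from about 375 to 925 mm from the base axis. Payload 3.1 kg.
Tool frame: the origin (TCP) lies at the very end of the fingers, on their centre line; the grasp point (between the pads) lies manip.grip_point_offset behind it (manip.grip_point_offset is the distance from the TCP to the grasp point, in mm); z points along the fingers, y is the line along which they close (so a half turn about z gives the same grasp; the last joint's range is limited). The gripper opens to 85 mm and grips with 20 to 120 N. Pads are 22 mm wide; open, the fingers measure 114 mm over their backs; the gripper's body (76 mm by 85 mm) begins 54 mm behind the grasp point. The pads swing forward as they close: fully open they stand 13 mm farther back than shut.
Start: joints at [1.186, 0.383, 0.044, 1.598, -0.018, 1.161, -0.05], TCP at [183.894, -623.447, 231.269] pointing down, gripper open.
Joint ranges: [-2.61, 2.61], [-0.41, 2.15], [-1.48, 1.57], [0, 2.5], [-1.57, 4.71], [0.05, 1.97], [-2.85, 2.85]. Speed limits (rad/s): [2.79, 2.79, 3.14, 3.14, 3.14, 3.14, 3.14].

## Interface

Orientations are given as a unit quaternion [x, y, z, w].
In Python, from cell import status, capture, camera_model, workorder, find_in, trace, manip gives the robot as it stands.
- The arm moves only by the tool step_arm, never from a script. Its arguments are lists of equal length, an entry for each row: "slide": the shift along the tool's x, y, z in m, a list of three; "twist": the turn, a rotation vector about the tool's x, y, z in rad, a list of three. A call has 1 to 10 rows; each row shifts and turns the commanded pose from where the row before left it, along the tool's axes as they then stand; what a row does not reach is not made up. A row lasts 1/10 s, in which the tool goes at most 50 mm and 8.59 degrees, less where a joint would pass 70% of its speed; a pose out of reach is approached as far as the arm can. A call is refused whole if a number of a shift passes 0.05 or a number of a turn 0.15, either way. A call with a gripper value outside its range is refused whole. "gripper" is the finger opening in m, from 0 to 0.0854, set as the call begins (left out, the last holds). The fingers move at their own pace and stop on an object; "grip_force" is the grip in N (left out, the last holds). Time passes only in rows, so rows that do not move let the fingers close. It gives the time, the measured TCP pose, the force, the opening and the grip force at its end, in the units of the state.
- status.observe(): the state, without advancing time (a new reading comes with each control period).
- capture(name): name is "scene" or "top"; returns (picture, depth): 420x560x3 uint8, red, green, blue; 420x560 float32, mm along the optical axis (not along the pixel's ray), 0 where there is no reading.
- camera_model(name): a dict with "fovy" (degrees; the focal length in pixels is half the picture's height over the tangent of half this angle, whatever the lens; pixels are square), "cx", "cy" (the principal point, pixels), "D" ([k1, k2, p1, p2, k3] as OpenCV has them; the pictures are not rectified), "rvec" (rotation vector, rad) and "tvec" (3), from world to camera coordinates, as OpenCV has them. Camera axes: x right, y down, z forward; pixel columns grow to the right and rows downward; lengths in mm; the calibration is good to about 2 mm. A picture is of the moment at which its call begins. camera_model takes no time and is no camera call.
- workorder.hand_in(): hands the job in; it is judged then, once.
Trained networks look in the newest picture that a camera, given by its name, has taken for a name from the list of things; names that differ only in an ending like _2 or _b are one class to them, and where a whole thing is asked for, a point or a joint stands for the part that bears it (a point fixed in the world has none). Each returns a list of dicts, best first, with "p" (0 to 1); they miss things now and then, are a little off and sometimes report something else, mostly with a low value. They report only what shows in the picture. A call takes as long as a camera call. They do not tell look-alikes from the thing itself.
- find_in(thing, camera): "extent" ([centre column, centre row, width, height] as shares, 0 to 1, of the picture: columns of its width, rows of its height, round what is visible of it).
- trace(thing, camera): "mask" (420x560 bool, what is visible of it) and "extent" ([centre column, centre row, width, height] as shares, 0 to 1, of the picture: columns of its width, rows of its height, round what is visible of it).
The state is a dict: "t": time; "joint_positions": joint angles; "joint_velocities": joint speeds; "joint_efforts": joint torques, N m; "eef_pos": TCP position; "ee_rot": TCP orientation; "ft_force": force on the tool from outside, world axes, zero at the start; "torque": the same for the moment, N m; "gripper_width": finger opening in mm; "grip_force": force on a finger pad.
Only numpy, scipy, OpenCV 4.12 (cv2) and the standard library are available. Lean on these libraries where they do the work, as an engineer would, in place of code of your own. Each camera call takes 0.05 s, during which the arm holds its last target. There are 200 camera calls.

## Working session

There is one attempt and no reset: what is moved stays moved. The work goes in short steps, Python scripts to look and compute and a tool call to move; the robot and the scene stay as the last step left them, time stands still between calls to the robot, and variables do not carry over. Pictures are saved under pics/ and viewed, at most 10 in all, crops included, and the job is handed in when it is done.

Besides the shell and the picture viewer there is one more tool, called after "Request:" by a JSON object that holds its "method" and its "body", one argument or row to a line. step_arm: Moves the arm, as the interface text tells. Its arguments: {"type":"object","properties":{"slide":{"type":"array"},"twist":{"type":"array"},"gripper":{"type":"number"},"grip_force":{"type":"number"}},"required":["slide","twist"]}

```bash
ls; mkdir -p pics; cat > h.py <<'E'
import numpy as np, cv2
from scipy.spatial.transform import Rotation as R
from cell import status, capture, camera_model, workorder, find_in, trace, manip
def K(n):
    c=camera_model(n); f=210/np.tan(np.radians(c["fovy"]/2))
    return np.array([[f,0,c["cx"]],[0,f,c["cy"]],[0,0,1]]),np.array(c["D"],float),cv2.Rodrigues(np.array(c["rvec"],float))[0],np.array(c["tvec"],float).ravel()
def pts(n,mask,depth):
    k,D,r,t=K(n); v,u=np.nonzero(mask&(depth>0))
    q=cv2.undistortPoints(np.stack([u,v],1).astype(float)[:,None],k,D)[:,0]
    return (np.c_[q,np.ones(len(q))]*depth[v,u][:,None]-t)@r
def proj(n,P):
    k,D,r,t=K(n); return cv2.projectPoints(np.atleast_2d(P).astype(float),cv2.Rodrigues(r)[0],t,k,D)[0][:,0]
E
python3 - <<'E'
from h import *
for n in ("scene","top"):
    p,d=capture(n); cv2.imwrite(f"pics/{n}0.png",p[:,:,::-1]); np.save(n+"d.npy",d)
    for th in ("turner","spoon","biscuit","caddy","sheet","small_biscuit","finger_biscuit"):
        for x in trace(th,n)[:4]:
            P=pts(n,x["mask"],d); e=np.array(x["extent"])*[560,420,560,420]
            print(n,th,round(x["p"],2),e.round(),len(P),np.median(P,0).round() if len(P) else "",)
s=status.observe(); print(s, manip.grip_point_offset)
E
```

```text
pics
scene turner 0.59 [227. 114.  39.  36.] 351 [ 429. -373.  179.]
scene turner 0.56 [236. 153.  78.  87.] 3562 [ 463. -260.   97.]
scene spoon 0.67 [207. 142.  38.  34.] 191 [ 527. -346.  140.]
scene biscuit 0.86 [320. 285.  23.  24.] 387 [546. 224.  15.]
scene biscuit 0.75 [371. 237.  26.  19.] 324 [316. 200.   9.]
scene biscuit 0.71 [260. 329.  22.  23.] 433 [761. 215.  11.]
scene biscuit 0.64 [291. 363.  22.  24.] 465 [752. 346.  11.]
scene caddy 0.97 [238. 153.  78.  84.] 3561 [ 463. -259.   97.]
scene sheet 0.91 [304. 271. 116. 103.] 5994 [547. 154.   4.]
scene small_biscuit 0.72 [326. 251.  17.  19.] 134 [452. 148.  13.]
scene finger_biscuit 0.63 [273. 283.  12.  18.] 179 [641. 126.  14.]
top turner 0.67 [401. 244.  48.  28.] 459 [ 421. -348.  117.]
top turner 0.33 [225. 208.  16.  20.] 233 [544. 224.  13.]
top spoon 0.69 [388. 215.  44.  19.] 123 [ 526. -347.  153.]
top biscuit 0.83 [189. 285.  16.  20.] 279 [266. 346.  10.]
top biscuit 0.73 [195. 152.  20.  21.] 244 [748. 344.  10.]
top biscuit 0.69 [230. 151.  18.  17.] 199 [755. 214.  10.]
top biscuit 0.68 [224. 209.  18
[... 559 characters left out ...]
9786898, -0.01789664,
        1.16119491, -0.04991451]), 'joint_velocities': array([ 7.39653972e-05, -6.07560848e-04, -1.53161945e-04, -6.28944164e-04,
       -3.04136963e-04,  5.87570734e-04,  4.53160996e-04]), 'joint_efforts': array([-9.20486923e-05, -4.33389580e+01,  1.02252971e+00, -2.49907708e+01,
        1.03905931e-02,  1.70823045e-03,  1.68062662e-06]), 'eef_pos': array([ 183.88698934, -623.47218469,  231.32208424]), 'ee_rot': array([9.89735316e-01, 1.42912571e-01, 1.57419482e-05, 3.78776581e-05]), 'ft_force': array([-0.58181535, -0.09945501, -0.3136038 ]), 'torque': array([0.01256187, 0.02301207, 0.0100187 ]), 'grip_force': 0.0, 'gripper_width': 84.99113268507634} 18.700000000000003
```

```bash
python3 - <<'E'
import cv2
a=cv2.imread("pics/scene0.png"); b=cv2.imread("pics/top0.png")
cv2.imwrite("pics/s1.png",cv2.resize(a,(800,600),interpolation=cv2.INTER_CUBIC))
cv2.imwrite("pics/t1.png",cv2.resize(b[110:310,150:450],(800,533),interpolation=cv2.INTER_CUBIC))
E
```

```text
(no output)
```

View pics/s1.png

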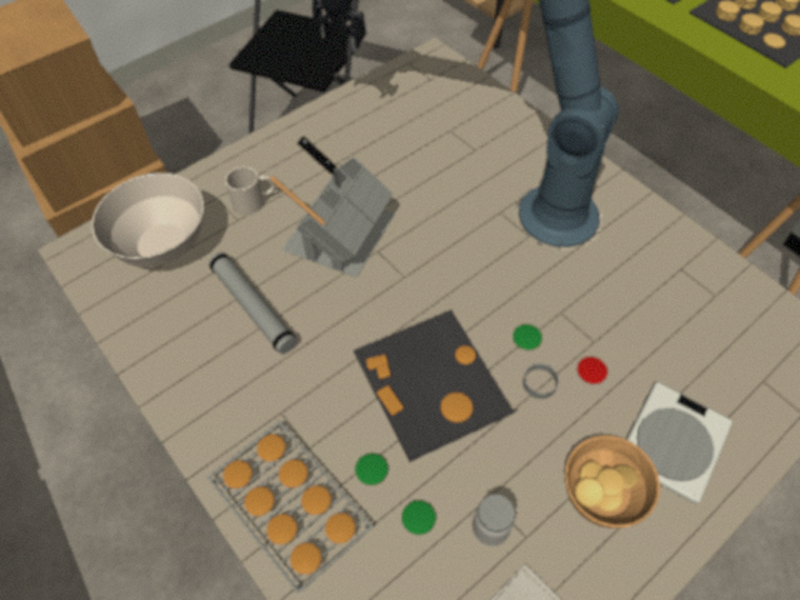

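View pics/t1.png

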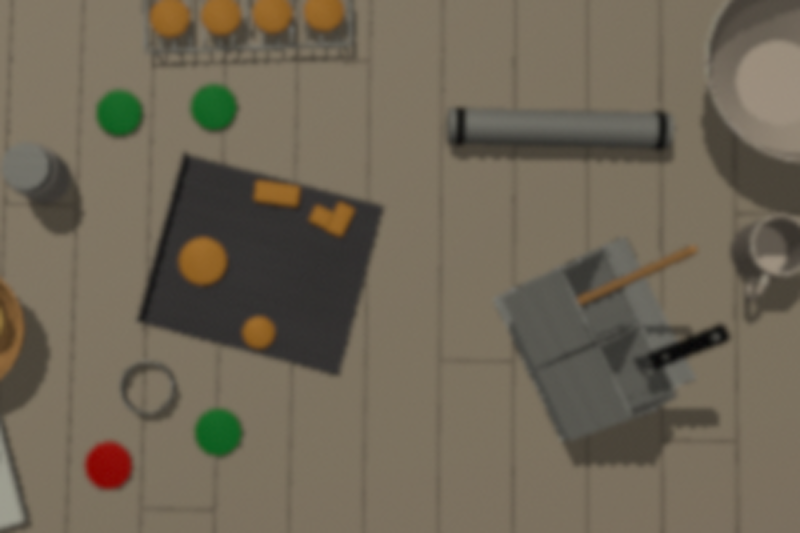

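Top crop: the black handle of the turner is at (690,345), in the near caddy bin. The spoon is at (640,275). The lip is the left edge of the sheet, from (185,155) to (142,320). Round-biscuit candidates: orange (203,260) on the sheet by the lip, green (120,113), (214,107) and (218,432), red (109,465), small orange (258,332), and those on the rack. Only (203,260) is large, on the sheet and near the lip.

```bash
python3 - <<'E'
from h import *
for n in ("scene","top"):
    p=cv2.imread(f"pics/{n}0.png"); d=np.load(n+"d.npy")
    hsv=cv2.cvtColor(p,cv2.COLOR_BGR2HSV)
    allp=pts(n,np.ones_like(d,bool)&(d>0),d); v,u=np.nonzero(d>0)
    col=p[v,u].astype(float); H=hsv[v,u]
    X=allp
    # biscuit
    m=(np.hypot(X[:,0]-545,X[:,1]-224)<60)&(H[:,1]>140)&(H[:,0]<25)&(X[:,2]>4)
    o=X[m]; c,r=cv2.minEnclosingCircle(o[:,:2].astype(np.float32)); print(n,"biscuit",o.mean(0).round(1),np.round(c,1),round(r,1),len(o))
    for nm,c0 in (("small",(450,148)),("finger",(640,128)),("boot",(610,60))):
        m=(np.hypot(X[:,0]-c0[0],X[:,1]-c0[1])<50)&(H[:,1]>140)&(H[:,0]<25); 
        if m.sum(): print(nm,X[m].mean(0).round(1),X[m].min(0).round(),X[m].max(0).round())
    # sheet
    m=(np.abs(X[:,0]-535)<220)&(np.abs(X[:,1]-150)<220)&(col.max(1)<75)&(X[:,2]<15)&(X[:,2]>-10)
    M=np.zeros(d.shape,np.uint8); M[v[m],u[m]]=1
    l,cc,st,_=cv2.connectedComponentsWithStats(M); k=1+np.argmax(st[1:,4]); q=m.copy(); q=m&(cc[v,u]==k)
    print("sheet",cv2.minAreaRect(X[q][:,:2].astype(np.float32)), np.median(X[q][:,2]))
    # handle
    m=(X[:,2]>120)&(X[:,0]>330)&(X[:,0]<500)&(X[:,1]<-280)&(X[:,1]>-520)&(col.max(1)<60)
    h=X[m]; c=np.median(h,0); h=h[np.linalg.norm(h-c,axis=1)<90]; w,s,vt=np.linalg.svd(h-h.mean(0)); ax=vt[0]*np.sign(vt[0][2])
    t=(h-h.mean(0))@ax
    print("handle",len(h),h.mean(0).round(1),ax.round(3),t.min().round(),t.max().round(),"elev",np.degrees(np.arcsin(ax[2])),"yaw",np.degrees(np.arctan2(ax[1],ax[0])))
    for b in range(-60,60,15):
        k=(t>=b)&(t<b+15)
        if k.sum()>2: print("  ",b,k.sum(),h[k].mean(0).round(1),h[k].std(0).round(1))
    # rect caddy
    x=trace("caddy",n)[0]; P=pts(n,x["mask"],d); print("caddy",cv2.minAreaRect(P[:,:2].astype(np.float32)))
E
```

```text
scene biscuit [547.9 225.   14.4] [547.1 223.5] 33.1 366
small [451.9 146.3  12.4] [430. 119.  -1.] [473. 166.  18.]
finger [641.4 125.4  13.3] [622.  88.  -0.] [658. 154.  22.]
boot [610.6  53.7  12.3] [582.  18.  -0.] [646. 105.  19.]
sheet ((543.20068359375, 141.19210815429688), (273.7875061035156, 234.09751892089844), 76.02033233642578) 4.148998287054351
handle 153 [ 436.3 -377.1  192.5] [ 0.35  -0.681  0.644] -52.0 53.0 elev 40.05603255649044 yaw -62.80533948811694
   -60 5 [ 421.1 -344.9  160.7] [4.2 3.3 4.2]
   -45 24 [ 422.4 -351.4  167.9] [5.3 4.8 3.3]
   -30 22 [ 429.3 -361.2  178.7] [4.5 5.2 3. ]
   -15 28 [ 433.2 -373.3  187.4] [5.7 4.9 4.3]
   0 23 [ 439.  -381.8  198.6] [5.2 3.8 3.7]
   15 23 [ 443.5 -392.8  207.6] [4.9 4.2 3.4]
   30 20 [ 449.7 -402.5  215.5] [5.  3.5 3.6]
   45 8 [ 454.8 -410.2  224.4] [3.2 3.1 2.3]
caddy ((398.3533935546875, -333.3785705566406), (341.73529052734375, 206.75274658203125), 25.57600212097168)
top biscuit [542.6 224.1  12.7] [542.8 224.2] 32.8 253
small [446.2 146.5  11.7] [426. 127.  -1.] [466. 168.  20.]
finger [635.3 125.2  12.3] [619.  94.   1.] [652. 157.  22.]
boot [606.2  55.9  11.6] [580.  21.  -6.] [642. 109.  24.]
sheet ((539.7562866210938, 146.34849548339844), (281.3201904296875, 237.12158203125), 75.82299041748047) 3.0458178722782105
handle 203 [ 428.9 -378.6  191.1] [ 0.321 -0.644  0.695] -75.0 54.0 elev 44.005438490226574 yaw -63.525894130315216
   -60 8 [ 411.  -346.7  158.4] [5.5 3.5 5.8]
   -45 28 [ 415.7 -351.6  168.1] [5.4 4.5 3.2]
   -30 26 [ 420.7 -361.6  176.9] [5.6 4.2 3.5]
   -15 30 [ 425.5 -372.3  186.2] [5.7 4.1 4.2]
   0 26 [ 431.5 -382.7  196.7] [5.2 4.2 3.7]
   15 29 [ 436.6 -393.4  207.1] [4.9 4.8 3.6]
   30 22 [ 440.6 -403.5  215.8] [4.9 3.9 3.2]
   45 25 [ 446.  -412.2  223.7] [5.  4.3 2.2]
caddy ((445.919921875, -306.0272216796875), (214.31085205078125, 199.1942138671875), 26.22271728515625)
```

```bash
cat >> h.py <<'E'
def turner_R(yaw,pitch):
    "turner axes: x at yaw (deg), raised by pitch (deg)"
    return (R.from_euler("z",yaw,degrees=True)*R.from_euler("y",-pitch,degrees=True))
FLIP=R.from_matrix(np.diag([-1.,1,-1]))   # tool = turner axes * FLIP
def plan(way,p=None,q=None):
    "way: list of (pos mm, Rotation, rows)"
    s=status.observe(); p=np.array(s["eef_pos"] if p is None else p); q=R.from_quat(s["ee_rot"]) if q is None else q
    S=[];T=[]
    for P,Q,n in way:
        rv=(q.inv()*Q).as_rotvec()/n; dp=(np.array(P)-p)/n
        for k in range(n):
            sl=(q.inv().apply(dp)/1000).round(4); tw=rv.round(3); S.append(sl.tolist()); T.append(tw.tolist())
            p=p+q.apply(sl)*1000; q=q*R.from_rotvec(tw)
        P=np.array(P); print("# max slide",np.abs(S[-n:]).max(),"deg/row",np.degrees(np.linalg.norm(rv)),"end err",np.round(p-P,1))
    for i in range(0,len(S),10): print("slide",S[i:i+10],"\ntwist",T[i:i+10])
E
cat > grasp.py <<'E'
from h import *
TR=turner_R(-64,40); TQ=TR*FLIP
G=np.array([434.5,-381.5,187.5]); tz=TQ.as_matrix()[:,2]
tcp=G+manip.grip_point_offset*tz
E
python3 - <<'E'
from grasp import *
print(tcp, tz)
s=status.observe(); p0=s["eef_pos"]; q0=R.from_quat(s["ee_rot"])
plan([(p0+[0,0,80],q0,2),(tcp-110*tz+[0,0,10],TQ,17)])
E
```

```text
[ 439.76927743 -392.30361975  173.17496891] [ 0.28177954 -0.57773368 -0.76604444]
# max slide 0.04 deg/row 0.0 end err [-0.  0. -0.]
# max slide 0.0218 deg/row 6.1935566721489135 end err [ 0.1 -0.1  0.1]
slide [[0.0, 0.0, -0.04], [0.0, 0.0, -0.04], [0.0176, -0.0129, 0.0026], [0.0188, -0.0112, 0.0016], [0.0199, -0.0093, 0.0006], [0.0207, -0.0073, -0.0003], [0.0213, -0.0052, -0.0011], [0.0217, -0.0031, -0.0019], [0.0218, -0.0009, -0.0026], [0.0217, 0.0014, -0.0033]] 
twist [[0.0, 0.0, 0.0], [0.0, 0.0, 0.0], [-0.036, -0.03, -0.098], [-0.036, -0.03, -0.098], [-0.036, -0.03, -0.098], [-0.036, -0.03, -0.098], [-0.036, -0.03, -0.098], [-0.036, -0.03, -0.098], [-0.036, -0.03, -0.098], [-0.036, -0.03, -0.098]]
slide [[0.0213, 0.0036, -0.0038], [0.0207, 0.0058, -0.0043], [0.0199, 0.008, -0.0047], [0.0189, 0.01, -0.0049], [0.0177, 0.012, -0.0051], [0.0162, 0.0139, -0.0051], [0.0146, 0.0156, -0.005], [0.0129, 0.0171, -0.0049], [0.011, 0.0184, -0.0046]] 
twist [[-0.036, -0.03, -0.098], [-0.036, -0.03, -0.098], [-0.036, -0.03, -0.098], [-0.036, -0.03, -0.098], [-0.036, -0.03, -0.098], [-0.036, -0.03, -0.098], [-0.036, -0.03, -0.098], [-0.036, -0.03, -0.098], [-0.036, -0.03, -0.098]]
```

Request:
{"method": "step_arm", "body": {
  "slide": [
    [0, 0, -0.04],
    [0, 0, -0.04],
    [0.018, -0.013, 0.003],
    [0.019, -0.011, 0.002],
    [0.02, -0.009, 0.001],
    [0.021, -0.007, 0],
    [0.021, -0.005, -0.001],
    [0.022, -0.003, -0.002],
    [0.022, -0.001, -0.003],
    [0.022, 0.001, -0.003]
  ],
  "twist": [
    [0, 0, 0],
    [0, 0, 0],
    [-0.036, -0.03, -0.098],
    [-0.036, -0.03, -0.098],
    [-0.036, -0.03, -0.098],
    [-0.036, -0.03, -0.098],
    [-0.036, -0.03, -0.098],
    [-0.036, -0.03, -0.098],
    [-0.036, -0.03, -0.098],
    [-0.036, -0.03, -0.098]
  ],
  "gripper": 0.085
}}

```text
t: 1.9
eef_pos: [292.0, -483.7, 289.5]
ee_rot: [0.842, 0.507, -0.095, 0.156]
ft_force: [-0.1, 0.0, 0.2]
gripper_width: 84.9
grip_force: 0.0
```

Request:
{"method": "step_arm", "body": {
  "slide": [
    [0.021, 0.004, -0.004],
    [0.021, 0.006, -0.004],
    [0.02, 0.008, -0.005],
    [0.019, 0.01, -0.005],
    [0.018, 0.012, -0.005],
    [0.016, 0.014, -0.005],
    [0.015, 0.016, -0.005],
    [0.013, 0.017, -0.005],
    [0.011, 0.018, -0.005],
    [0, 0, 0]
  ],
  "twist": [
    [-0.036, -0.03, -0.098],
    [-0.036, -0.03, -0.098],
    [-0.036, -0.03, -0.098],
    [-0.036, -0.03, -0.098],
    [-0.036, -0.03, -0.098],
    [-0.036, -0.03, -0.098],
    [-0.036, -0.03, -0.098],
    [-0.036, -0.03, -0.098],
    [-0.036, -0.03, -0.098],
    [0, 0, 0]
  ]
}}

```text
t: 2.9
eef_pos: [411.4, -325.3, 265.3]
ee_rot: [0.492, 0.8, -0.18, 0.293]
ft_force: [-0.2, -0.7, -0.1]
gripper_width: 85.1
grip_force: 0.0
```

```bash
python3 - <<'E'
from grasp import *
plan([(tcp-45*tz,TQ,3)])
for n in ("scene","top"):
    p,d=capture(n); u=proj(n,[G,G+60*TR.as_matrix()[:,0]])
    im=p[:,:,::-1].copy(); im=cv2.resize(im,None,fx=4,fy=4,interpolation=cv2.INTER_CUBIC)
    for a in u: cv2.circle(im,tuple(int(x) for x in a*4+2),4,(0,0,255),1)
    c=(u.mean(0)*4).astype(int); cv2.imwrite(f"pics/{n}2.png",im[max(0,c[1]-250):c[1]+250,c[0]-200:c[0]+200]) 
a=[cv2.imread(f"pics/{n}2.png") for n in("scene","top")]; h=min(x.shape[0] for x in a); cv2.imwrite("pics/c2.png",np.hstack([x[:h] for x in a]))
E
```

```text
# max slide 0.0241 deg/row 0.2966016396356287 end err [ 0.1 -0.  -0. ]
slide [[0.0013, -0.0015, 0.0241], [0.0013, -0.0014, 0.0241], [0.0012, -0.0014, 0.0241]] 
twist [[0.003, 0.001, 0.004], [0.003, 0.001, 0.004], [0.003, 0.001, 0.004]]
```

View pics/c2.png

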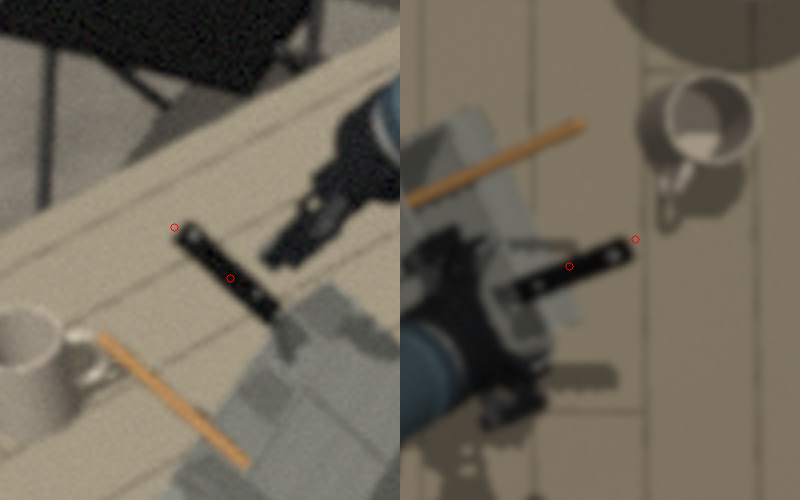

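The black handle runs from (185,232) to (278,315) in the left (scene) half and from (515,295) to (632,250) in the right (top) half. My grasp point is on its axis, but about 9 mm too far towards its end, so I shift it.

```bash
sed -i 's/^tcp=/G=G-9*TR.as_matrix()[:,0]\ntcp=/' grasp.py; python3 - <<'E'
from grasp import *
plan([(tcp-40*tz,TQ,3),(tcp,TQ,4)])
E
```

```text
# max slide 0.0256 deg/row 0.18174963228267507 end err [ 0.1 -0.  -0.1]
# max slide 0.01 deg/row 0.026515006063704286 end err [ 0.1 -0.  -0. ]
slide [[0.0051, -0.0007, 0.0256], [0.005, -0.0007, 0.0256], [0.005, -0.0006, 0.0256], [0.0, -0.0, 0.01], [0.0, -0.0, 0.01], [0.0, -0.0, 0.01], [0.0, -0.0, 0.01]] 
twist [[0.002, 0.001, 0.002], [0.002, 0.001, 0.002], [0.002, 0.001, 0.002], [0.0, 0.0, -0.0], [0.0, 0.0, -0.0], [0.0, 0.0, -0.0], [0.0, 0.0, -0.0]]
```

Request:
{"method": "step_arm", "body": {
  "slide": [
    [0.005, -0.001, 0.0255],
    [0.005, 0, 0.0255],
    [0.005, -0.001, 0.0255],
    [0, 0, 0.01],
    [0, 0, 0.01],
    [0, 0, 0.01],
    [0, 0, 0.01],
    [0, 0, 0],
    [0, 0, 0]
  ],
  "twist": [
    [0.002, 0.001, 0.002],
    [0.002, 0.001, 0.002],
    [0.002, 0.001, 0.002],
    [0, 0, 0],
    [0, 0, 0],
    [0, 0, 0],
    [0, 0, 0],
    [0, 0, 0],
    [0, 0, 0]
  ]
}}

```text
t: 3.9
eef_pos: [436.7, -387.1, 167.6]
ee_rot: [0.499, 0.796, -0.181, 0.291]
ft_force: [1.3, -0.4, -0.1]
gripper_width: 85.1
grip_force: 0.0
```

Request:
{"method": "step_arm", "body": {
  "slide": [
    [0, 0, 0],
    [0, 0, 0],
    [0, 0, 0],
    [0, 0, 0],
    [0, 0, 0],
    [0, 0, 0],
    [0, 0, 0],
    [0, 0, 0],
    [0, 0, 0],
    [0, 0, 0]
  ],
  "twist": [
    [0, 0, 0],
    [0, 0, 0],
    [0, 0, 0],
    [0, 0, 0],
    [0, 0, 0],
    [0, 0, 0],
    [0, 0, 0],
    [0, 0, 0],
    [0, 0, 0],
    [0, 0, 0]
  ],
  "gripper": 0.03,
  "grip_force": 25
}}

```text
t: 4.9
eef_pos: [437.1, -386.0, 167.4]
ee_rot: [0.498, 0.797, -0.181, 0.291]
ft_force: [-1.4, -0.9, 0.8]
gripper_width: 29.7
grip_force: 0.2
```

Request:
{"method": "step_arm", "body": {
  "slide": [
    [0, 0, 0],
    [0, 0, 0],
    [0, 0, 0],
    [0, 0, 0],
    [0, 0, 0],
    [0, 0, 0]
  ],
  "twist": [
    [0, 0, 0],
    [0, 0, 0],
    [0, 0, 0],
    [0, 0, 0],
    [0, 0, 0],
    [0, 0, 0]
  ],
  "gripper": 0,
  "grip_force": 110
}}

```text
t: 5.5
eef_pos: [437.1, -385.9, 167.4]
ee_rot: [0.498, 0.797, -0.181, 0.291]
ft_force: [-0.8, 0.6, 0.6]
gripper_width: 20.1
grip_force: 107.2
```

Request:
{"method": "step_arm", "body": {
  "slide": [
    [0, 0, -0.004],
    [-0.005, 0, 0],
    [-0.01, 0, 0],
    [-0.015, 0, 0],
    [-0.02, 0, 0],
    [-0.02, 0, 0],
    [-0.02, 0, 0],
    [-0.02, 0, 0],
    [-0.02, 0, 0],
    [-0.02, 0, 0]
  ],
  "twist": [
    [0, 0, 0],
    [0, 0, 0],
    [0, 0, 0],
    [0, 0, 0],
    [0, 0, 0],
    [0, 0, 0],
    [0, 0, 0],
    [0, 0, 0],
    [0, 0, 0],
    [0, 0, 0]
  ]
}}

```text
t: 6.5
eef_pos: [486.3, -487.3, 267.3]
ee_rot: [0.498, 0.797, -0.181, 0.291]
ft_force: [0.3, -0.5, -1.6]
gripper_width: 19.6
grip_force: 107.3
```

```bash
python3 - <<'E'
from h import *
a=[]
for n in ("scene","top"):
    p,d=capture(n); im=cv2.resize(p[:,:,::-1],None,fx=4,fy=4,interpolation=cv2.INTER_CUBIC)
    c=(proj(n,[450,-400,160])[0]*4).astype(int); a.append(im[c[1]-250:c[1]+250,c[0]-200:c[0]+200])
h=min(x.shape[0] for x in a); cv2.imwrite("pics/c3.png",np.hstack([x[:h] for x in a])); print(status.observe()["gripper_width"],status.observe()["eef_pos"],status.observe()["ft_force"],status.observe()["grip_force"])
E
```

```text
20.356268566583715 [ 487.40708222 -489.57852966  270.2254167 ] [ 0.65243653 -0.17060467 -1.12453293] 107.33799934387207
```

View pics/c3.png

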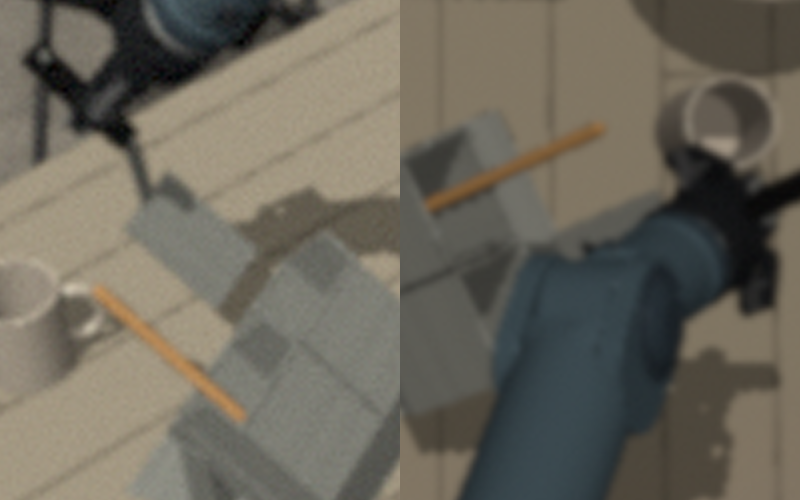

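The left half shows the turner held, with the blade at (190,235) clear of the mouth. The spoon hasn't moved.

```bash
cat > sheet.py <<'E'
from h import *
SY=76.0; C=np.array([541.5,144.,3.]); ex=np.array([np.cos(np.radians(SY)),np.sin(np.radians(SY)),0]); ey=np.array([-ex[1],ex[0],0])
T_TCP=np.array([183.5,0,26.3])   # TCP in turner frame
def tool(x,y,z,pitch,yaw=SY+180):
    "tool pose for turner front edge at sheet x,y, z above sheet face"
    r=turner_R(yaw,pitch); return C+x*ex+y*ey+[0,0,z]+r.apply(T_TCP), r*FLIP
E
python3 - <<'E'
from sheet import *
p0=status.observe()["eef_pos"];q0=R.from_quat(status.observe()["ee_rot"])
P,Q=tool(10,16,60,6.5); print(P)
plan([(p0+[0,0,30],q0,2),(P+[0,0,150],Q,16),(P+[0,0,60],Q,2)])
E
```

```text
[485.00744261 -16.44222417 109.90372953]
# max slide 0.0114 deg/row 0.0 end err [ 0.1  0.  -0.1]
# max slide 0.0292 deg/row 3.2399291802064285 end err [-0.  -0.2 -0. ]
# max slide 0.0447 deg/row 0.2648250884780476 end err [ 0.1 -0.  -0. ]
slide [[-0.0097, 0.0001, -0.0114], [-0.0097, 0.0001, -0.0114], [0.022, 0.0128, -0.0153], [0.023, 0.0116, -0.0147], [0.0239, 0.0104, -0.0141], [0.0248, 0.0092, -0.0134], [0.0256, 0.0079, -0.0127], [0.0263, 0.0067, -0.0119], [0.027, 0.0054, -0.0111], [0.0275, 0.0041, -0.0102]] 
twist [[0.0, 0.0, 0.0], [0.0, 0.0, 0.0], [0.018, 0.035, 0.04], [0.018, 0.035, 0.04], [0.018, 0.035, 0.04], [0.018, 0.035, 0.04], [0.018, 0.035, 0.04], [0.018, 0.035, 0.04], [0.018, 0.035, 0.04], [0.018, 0.035, 0.04]]
slide [[0.028, 0.0028, -0.0093], [0.0284, 0.0015, -0.0084], [0.0287, 0.0003, -0.0074], [0.029, -0.001, -0.0064], [0.0291, -0.0023, -0.0053], [0.0292, -0.0035, -0.0043], [0.0291, -0.0048, -0.0032], [0.029, -0.006, -0.002], [0.0055, 0.0002, 0.0446], [0.0054, 0.0001, 0.0447]] 
twist [[0.018, 0.035, 0.04], [0.018, 0.035, 0.04], [0.018, 0.035, 0.04], [0.018, 0.035, 0.04], [0.018, 0.035, 0.04], [0.018, 0.035, 0.04], [0.018, 0.035, 0.04], [0.018, 0.035, 0.04], [-0.002, 0.003, 0.003], [-0.002, 0.003, 0.003]]
```

Request:
{"method": "step_arm", "body": {
  "slide": [
    [-0.023, 0, -0.027],
    [-0.023, 0, -0.027],
    [0.022, 0.013, -0.015],
    [0.023, 0.012, -0.015],
    [0.024, 0.01, -0.014],
    [0.025, 0.009, -0.013],
    [0.026, 0.008, -0.013],
    [0.026, 0.007, -0.012],
    [0.027, 0.005, -0.011],
    [0.028, 0.004, -0.01]
  ],
  "twist": [
    [0, 0, 0],
    [0, 0, 0],
    [0.018, 0.035, 0.04],
    [0.018, 0.035, 0.04],
    [0.018, 0.035, 0.04],
    [0.018, 0.035, 0.04],
    [0.018, 0.035, 0.04],
    [0.018, 0.035, 0.04],
    [0.018, 0.035, 0.04],
    [0.018, 0.035, 0.04]
  ]
}}

```text
t: 7.6
eef_pos: [483.4, -248.1, 316.5]
ee_rot: [0.658, 0.725, -0.118, 0.165]
ft_force: [-0.5, -0.5, -0.8]
gripper_width: 19.8
grip_force: 107.7
```

Request:
{"method": "step_arm", "body": {
  "slide": [
    [0.028, 0.003, -0.009],
    [0.028, 0.001, -0.008],
    [0.029, 0, -0.007],
    [0.029, -0.001, -0.006],
    [0.029, -0.002, -0.005],
    [0.029, -0.004, -0.004],
    [0.029, -0.005, -0.003],
    [0.029, -0.006, -0.002],
    [0.006, 0, 0.05],
    [0.006, 0, 0.05]
  ],
  "twist": [
    [0.018, 0.035, 0.04],
    [0.018, 0.035, 0.04],
    [0.018, 0.035, 0.04],
    [0.018, 0.035, 0.04],
    [0.018, 0.035, 0.04],
    [0.018, 0.035, 0.04],
    [0.018, 0.035, 0.04],
    [0.018, 0.035, 0.04],
    [0, 0, 0],
    [0, 0, 0]
  ]
}}

```text
t: 8.6
eef_pos: [481.8, -13.3, 196.3]
ee_rot: [0.784, 0.618, -0.048, 0.035]
ft_force: [0.1, -0.2, -1.9]
gripper_width: 20.1
grip_force: 107.7
```

```bash
python3 - <<'E'
from sheet import *
s=status.observe(); p0=s["eef_pos"]; q0=R.from_quat(s["ee_rot"]); tr=q0*FLIP
print(p0.round(1), s["ft_force"].round(1), "turner yaw/pitch cmd", np.degrees(np.arctan2(*tr.as_matrix()[[1,0],0])), np.degrees(np.arcsin(tr.as_matrix()[2,0])))
a=[]
for n in ("scene","top"):
    p,d=capture(n); np.save(n+"h.npy",d); cv2.imwrite(f"pics/{n}h.png",p[:,:,::-1])
    X=pts(n,d>0,d); L=tr.inv().apply(X-p0)+T_TCP   # in expected turner frame
    m=(np.abs(L[:,0]-50)<75)&(np.abs(L[:,1])<55)&(np.abs(L[:,2])<25)
    Q=L[m]; c=np.median(Q,0)
    A=np.c_[Q[:,:2],np.ones(len(Q))]
    for _ in range(4):
        co=np.linalg.lstsq(A,Q[:,2],rcond=None)[0]; k=np.abs(A@co-Q[:,2])<6; A=A[k];Q=Q[k]
    print(n,len(Q),"x",np.percentile(Q[:,0],[1,50,99]).round(1),"y",np.percentile(Q[:,1],[1,50,99]).round(1),"z at mid",round(co@[50,0,1],1),"slopes deg",np.degrees(co[:2]).round(1), cv2.minAreaRect(Q[:,:2].astype(np.float32)))
    im=cv2.resize(p[:,:,::-1],None,fx=3,fy=3,interpolation=cv2.INTER_CUBIC).copy()
    for q in tr.apply(np.array([[0,-37,2],[0,37,2],[100,37,2],[100,-37,2]])-T_TCP)+p0: cv2.circle(im,tuple(int(v) for v in proj(n,q)[0]*3+1),3,(0,0,255),1)
    c=(proj(n,[520,140,50])[0]*3).astype(int); a.append(im[c[1]-250:c[1]+250,c[0]-200:c[0]+200])
cv2.imwrite("pics/c4.png",np.hstack(a))
E
```

```text
[481.8 -13.3 196.3] [ 0.1 -0.2 -1.9] turner yaw/pitch cmd -103.45794448891596 6.81953970256932
scene 845 x [  2.   50.  102.2] y [-35.4   1.6  37.6] z at mid 1.1 slopes deg [ 0.6 -0. ] ((54.50254821777344, 0.9266700744628906), (106.82172393798828, 74.5711898803711), 0.5725393295288086)
top 407 x [ 4.7 38.5 88.2] y [-48.6 -19.7  23.5] z at mid -11.7 slopes deg [-0.2 -2. ] ((48.53954315185547, -12.07016372680664), (90.3926773071289, 74.0350112915039), 0.7239025831222534)
```

View pics/c4.png

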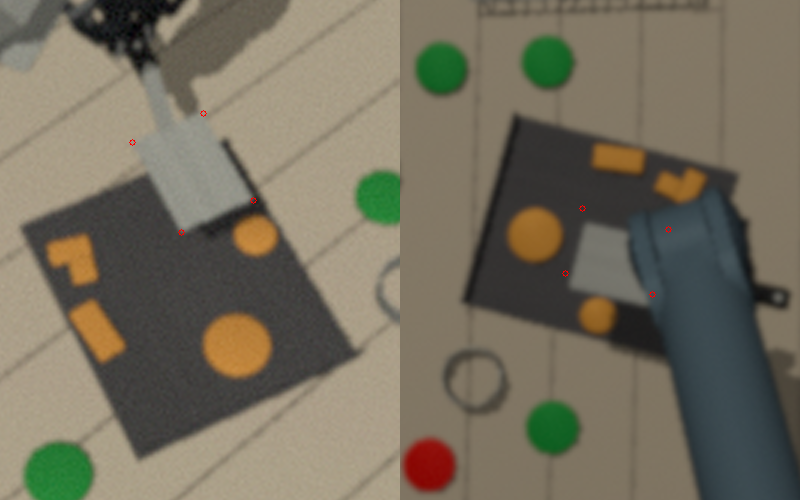

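The scene view (left) puts the blade corners at (135,145) and (250,205), close to prediction. The top picture differs, probably because the arm was still settling, so I re-measure at rest.

```bash
cat > meas.py <<'E'
from sheet import *
for n in ("scene","top"):
    p,d=capture(n); s=status.observe(); p0=s["eef_pos"]; tr=R.from_quat(s["ee_rot"])*FLIP
    X=pts(n,d>0,d); L=tr.inv().apply(X-p0)+T_TCP
    Q=L[(np.abs(L[:,0]-50)<75)&(np.abs(L[:,1])<55)&(np.abs(L[:,2])<20)]; A=np.c_[Q[:,:2],np.ones(len(Q))]
    for _ in range(5):
        co=np.linalg.lstsq(A,Q[:,2],rcond=None)[0]; k=np.abs(A@co-Q[:,2])<6; A=A[k];Q=Q[k]
    print(n,p0.round(1),len(Q),"x",np.percentile(Q[:,0],[1,50,99]).round(1),"y",np.percentile(Q[:,1],[1,50,99]).round(1),"z",round(co@[50,0,1],1),"slopes",np.degrees(co[:2]).round(1),cv2.minAreaRect(Q[:,:2].astype(np.float32)))
M=tr.as_matrix(); print("yaw/pitch/roll",np.degrees([np.arctan2(M[1,0],M[0,0]),np.arcsin(M[2,0]),np.arcsin(M[2,1])]).round(2))
E
python3 meas.py
```

```text
scene [475.9 -14.7 192.3] 855 x [  2.6  50.8 103.2] y [-39.3  -2.7  33.8] z -3.1 slopes [0.3 0.1] ((56.02909469604492, -2.7207298278808594), (109.11438751220703, 74.6876220703125), 0.511642575263977)
top [479.2 -14.4 195.4] 410 x [ 3.6 37.2 86.6] y [-43.  -12.9  28.9] z -2.9 slopes [ 0.6 -0.4] ((47.868404388427734, -6.199687957763672), (89.6917953491211, 74.2018051147461), 1.0823042392730713)
yaw/pitch/roll [-103.48    6.84   -0.7 ]
```

```bash
python3 - <<'E'
from sheet import *
B={"scene":(547.5,224.2),"top":(542.7,224.2)}; E=[]
for i in range(3):
  for n in ("scene","top"):
    p,d=capture(n); s=status.observe(); p0=s["eef_pos"]; E.append(np.r_[p0,s["ft_force"]]); tr=R.from_quat(s["ee_rot"])*FLIP
    if i<2: continue
    X=pts(n,d>0,d); pm=np.mean(E,0)[:3]; L=tr.inv().apply(X-pm)+T_TCP
    Q=L[(np.abs(L[:,0]-50)<75)&(np.abs(L[:,1])<55)&(np.abs(L[:,2])<20)]; A=np.c_[Q[:,:2],np.ones(len(Q))]
    for _ in range(5):
        co=np.linalg.lstsq(A,Q[:,2],rcond=None)[0]; k=np.abs(A@co-Q[:,2])<5; A=A[k];Q=Q[k]
    # refine: front edge & sides from x in 10..80
    ys=[np.percentile(Q[np.abs(Q[:,0]-x)<4,1],[3,97]).mean() for x in range(15,80,8)]
    f=np.percentile(Q[np.abs(Q[:,1]-np.mean(ys))<25,0],2); b=tr.apply(np.array([f,np.mean(ys),co@[f,np.mean(ys),1]])-T_TCP)+pm
    dv=np.array([*B[n],13.])-b
    print(n,"mid ys",np.round(ys,1),"front x",f.round(1),"z",round(co@[50,0,1],1),"front world",b.round(1),"biscuit from front: along",(dv@ex).round(1),"across ey",(dv@ey).round(1))
print(np.array(E).round(1))
E
```

```text
scene mid ys [0.3 1.2 1.9 1.5 1.7 1.8 1.4 1.5 1.8] front x 2.9 z 1.7 front world [525.5 156.9 152.5] biscuit from front: along 70.6 across ey -5.1
top mid ys [ -3.   -3.3  -2.5  -2.1  -2.9  -7.1 -22.1 -26.6 -30.4] front x 4.2 z 0.2 front world [512.9 158.5 152.4] biscuit from front: along 70.9 across ey -13.0
[[ 4.815e+02 -1.420e+01  1.975e+02  2.000e-01 -2.000e-01 -2.000e-01]
 [ 4.827e+02 -1.420e+01  1.986e+02  1.000e+00  3.000e-01 -1.800e+00]
 [ 4.832e+02 -1.420e+01  1.991e+02  6.000e-01  3.000e-01 -4.000e-01]
 [ 4.832e+02 -1.430e+01  1.992e+02 -5.000e-01 -8.000e-01 -1.800e+00]
 [ 4.829e+02 -1.430e+01  1.989e+02  2.000e-01 -4.000e-01 -3.000e-01]
 [ 4.826e+02 -1.440e+01  1.985e+02  7.000e-01 -4.000e-01 -7.000e-01]]
```

Both cameras agree: the biscuit's centre is 71 mm ahead of the blade's front edge and 5 mm to the side (tool +y). I correct for that and go down to about 17 mm above the sheet.

Request:
{"method": "step_arm", "body": {
  "slide": [
    [0, 0.005, 0],
    [0.004, 0, 0.03],
    [0.005, 0, 0.04],
    [0.004, 0, 0.03],
    [0.002, 0, 0.02],
    [0.001, 0, 0.01],
    [0, 0, 0],
    [0, 0, 0],
    [0, 0, 0],
    [0, 0, 0]
  ],
  "twist": [
    [-0.012, 0, -0.008],
    [0, 0, 0],
    [0, 0, 0],
    [0, 0, 0],
    [0, 0, 0],
    [0, 0, 0],
    [0, 0, 0],
    [0, 0, 0],
    [0, 0, 0],
    [0, 0, 0]
  ]
}}

```text
t: 10.1
eef_pos: [487.2, -15.1, 66.5]
ee_rot: [0.782, 0.621, -0.045, 0.039]
ft_force: [0.4, 0.4, -1.8]
gripper_width: 19.9
grip_force: 108.2
```

```bash
python3 - <<'E'
from sheet import *
B={"scene":(547.5,224.2),"top":(542.7,224.2)}
for i in range(3): capture("top"); print(status.observe()["eef_pos"].round(1))
a=[]
for n in ("scene","top"):
    p,d=capture(n); s=status.observe(); p0=s["eef_pos"]; tr=R.from_quat(s["ee_rot"])*FLIP
    X=pts(n,d>0,d); L=tr.inv().apply(X-p0)+T_TCP; hsv=cv2.cvtColor(p,cv2.COLOR_RGB2HSV); v,u=np.nonzero(d>0); c=p[v,u].astype(float)
    Q=L[(np.abs(L[:,0]-25)<45)&(np.abs(L[:,1])<55)&(np.abs(L[:,2])<12)&(c.max(1)>95)&(hsv[v,u,1]<70)]
    ys=[np.percentile(Q[np.abs(Q[:,0]-x)<4,1],[3,97]).mean() for x in range(12,50,8)]
    f=np.percentile(Q[np.abs(Q[:,1])<25,0],2); b=tr.apply([f,np.mean(ys),0]-T_TCP)+p0
    dv=np.array([*B[n],0])-b
    print(n,p0.round(1),np.round(ys,1),f.round(1),np.median(Q[:,2]).round(1),"along",(dv@ex).round(1),"across ey",(dv@ey).round(1))
    im=cv2.resize(p[:,:,::-1],None,fx=4,fy=4,interpolation=cv2.INTER_CUBIC)
    cc=(proj(n,[535,180,10])[0]*4).astype(int); a.append(im[cc[1]-250:cc[1]+250,cc[0]-200:cc[0]+200])
cv2.imwrite("pics/c5.png",np.hstack(a))
M=tr.as_matrix(); print("yaw/pitch/roll",np.degrees([np.arctan2(M[1,0],M[0,0]),np.arcsin(M[2,0]),np.arcsin(M[2,1])]).round(2),s["ft_force"])
E
```

```text
[487.  -15.2  66.3]
[486.7 -15.2  66.1]
[486.5 -15.2  65.9]
scene [486.3 -15.2  65.7] [-0.2  0.8  0.5  1.7  1.6] 2.2 1.1 along 70.3 across ey -3.3
top [486.2 -15.2  65.5] [-4.  -2.5 -2.9 -3.7 -2.1] 4.0 0.3 along 70.9 across ey -2.7
yaw/pitch/roll [-103.1     6.79    0.16] [-0.08516396  0.64513758 -1.34996253]
```

View pics/c5.png

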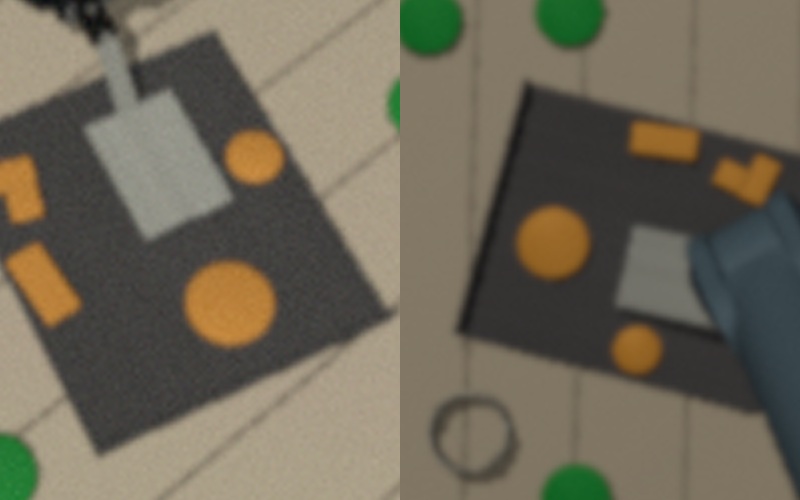

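Request:
{"method": "step_arm", "body": {
  "slide": [
    [0, 0, 0.004],
    [0.001, 0, 0.004],
    [0, 0, 0.003],
    [0, 0, 0.001],
    [0, 0, 0],
    [0, 0, 0],
    [0, 0, 0]
  ],
  "twist": [
    [0, 0, 0.016],
    [0, 0, 0],
    [0, 0, 0],
    [0, 0, 0],
    [0, 0, 0],
    [0, 0, 0],
    [0, 0, 0]
  ]
}}

```text
t: 11.05
eef_pos: [486.1, -15.5, 53.3]
ee_rot: [0.787, 0.615, -0.045, 0.038]
ft_force: [0.2, -0.4, -0.8]
gripper_width: 20.3
grip_force: 108.2
```

Request:
{"method": "step_arm", "body": {
  "slide": [
    [0, 0, 0.001],
    [0, 0, 0.001],
    [0, 0, 0],
    [0, 0, 0],
    [0, 0, 0]
  ],
  "twist": [
    [0, 0, 0],
    [0, 0, 0],
    [0, 0, 0],
    [0, 0, 0],
    [0, 0, 0]
  ]
}}

```text
t: 11.55
eef_pos: [486.1, -15.9, 51.3]
ee_rot: [0.787, 0.615, -0.045, 0.038]
ft_force: [0.7, -1.1, -0.9]
gripper_width: 20.4
grip_force: 108.3
```

Request:
{"method": "step_arm", "body": {
  "slide": [
    [0, 0, 0.001],
    [0, 0, 0],
    [0, 0, 0],
    [0, 0, 0]
  ],
  "twist": [
    [0, 0, 0],
    [0, 0, 0],
    [0, 0, 0],
    [0, 0, 0]
  ]
}}

```text
t: 11.95
eef_pos: [486.0, -16.1, 50.3]
ee_rot: [0.787, 0.615, -0.045, 0.038]
ft_force: [0.4, -1.7, 1.1]
gripper_width: 19.8
grip_force: 108.5
```

Request:
{"method": "step_arm", "body": {
  "slide": [
    [0, 0, 0.001],
    [0, 0, 0],
    [0, 0, 0],
    [0, 0, 0]
  ],
  "twist": [
    [0, 0, 0],
    [0, 0, 0],
    [0, 0, 0],
    [0, 0, 0]
  ]
}}

```text
t: 12.35
eef_pos: [486.0, -16.2, 49.3]
ee_rot: [0.787, 0.615, -0.045, 0.038]
ft_force: [0.5, -2.5, 1.4]
gripper_width: 20.6
grip_force: 108.7
```

Request:
{"method": "step_arm", "body": {
  "slide": [
    [0, 0, 0.001],
    [0.005, 0, -0.0006],
    [0.005, 0, -0.0006],
    [0.005, 0, -0.0006],
    [0.005, 0, -0.0006],
    [0.005, 0, -0.0006],
    [0.005, 0, -0.0006],
    [0, 0, 0]
  ],
  "twist": [
    [0, 0, 0],
    [0, 0, 0],
    [0, 0, 0],
    [0, 0, 0],
    [0, 0, 0],
    [0, 0, 0],
    [0, 0, 0],
    [0, 0, 0]
  ]
}}

```text
t: 13.15
eef_pos: [493.5, 15.1, 48.3]
ee_rot: [0.786, 0.615, -0.044, 0.038]
ft_force: [0.1, -0.9, 3.7]
gripper_width: 20.3
grip_force: 108.8
```

Request:
{"method": "step_arm", "body": {
  "slide": [
    [0.005, 0, -0.0006],
    [0.005, 0, -0.0006],
    [0.005, 0, -0.0006],
    [0.004, 0, -0.0005],
    [0.004, 0, -0.0005],
    [0.003, 0, -0.0004],
    [0.003, 0, -0.0004],
    [0.003, 0, -0.0004],
    [0, 0, 0]
  ],
  "twist": [
    [0, 0, 0],
    [0, 0, 0],
    [0, 0, 0],
    [0, 0, 0],
    [0, 0, 0],
    [0, 0, 0],
    [0, 0, 0],
    [0, 0, 0],
    [0, 0, 0]
  ]
}}

```text
t: 14.05
eef_pos: [501.1, 45.5, 48.4]
ee_rot: [0.786, 0.615, -0.045, 0.038]
ft_force: [-0.5, -1.7, 3.0]
gripper_width: 19.7
grip_force: 108.9
```

```bash
cat > look.py <<'E'
from sheet import *
import sys
a=[]
for n in ("scene","top"):
    p,d=capture(n); s=status.observe(); p0=s["eef_pos"]; tr=R.from_quat(s["ee_rot"])*FLIP
    X=pts(n,d>0,d); hsv=cv2.cvtColor(p,cv2.COLOR_RGB2HSV); v,u=np.nonzero(d>0)
    m=(np.hypot(X[:,0]-552,X[:,1]-235)<70)&(hsv[v,u,1]>140)&(hsv[v,u,0]<25)&(X[:,2]>4)
    c,r=cv2.minEnclosingCircle(X[m][:,:2].astype(np.float32)); b=np.array([*c,0]); off={"scene":543.2,"top":539.8}[n]
    bl=tr.inv().apply(np.array([c[0]+(541.5-off)*1.4,c[1],10])-p0)+T_TCP
    print(n,"biscuit",np.round(c,1),round(r,1),X[m].mean(0).round(1),"in turner frame",bl.round(1))
    im=cv2.resize(p[:,:,::-1],None,fx=4,fy=4,interpolation=cv2.INTER_CUBIC); cc=(proj(n,[545,210,10])[0]*4).astype(int); a.append(im[cc[1]-250:cc[1]+250,cc[0]-200:cc[0]+200])
cv2.imwrite(sys.argv[1],np.hstack(a)); M=tr.as_matrix(); print(s["t"],p0.round(1),s["ft_force"].round(1),"yaw/pitch/roll",np.degrees([np.arctan2(M[1,0],M[0,0]),np.arcsin(M[2,0]),np.arcsin(M[2,1])]).round(2))
E
python3 look.py pics/c6.png
```

```text
scene biscuit [551.4 247.5] 32.3 [552.5 249.   14.2] in turner frame [-27.1  -2.3  12.4]
top biscuit [547.8 250.4] 34.5 [547.7 248.7  12.9] in turner frame [-30.2  -1.9  12.7]
14.15 [501.   45.5  48.4] [ 0.  -1.4  1.5] yaw/pitch/roll [-103.98    6.69    0.24]
```

View pics/c6.png

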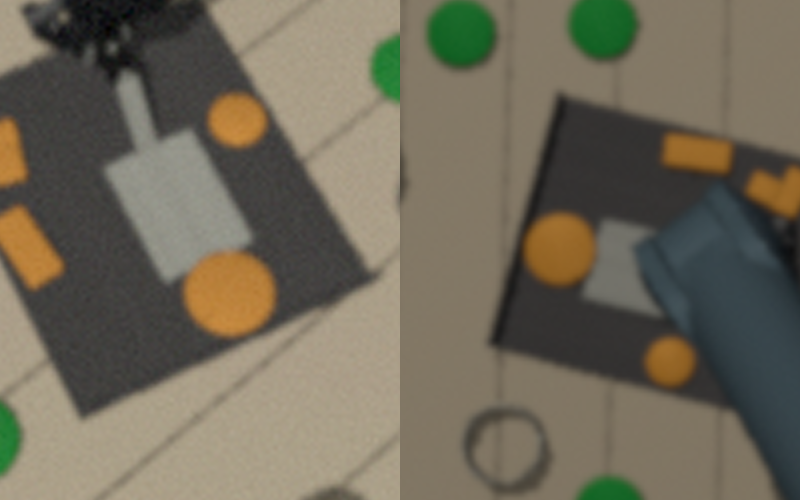

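In the scene half the biscuit is at (230,293), in the top half at (560,248). The blade has pushed it to the lip, and it is centred to within 2 mm. Now the blade goes under it.

Request:
{"method": "step_arm", "body": {
  "slide": [
    [0.003, 0, -0.0003],
    [0.004, 0, -0.0004],
    [0.004, 0, -0.0005],
    [0.004, 0, -0.0004],
    [0.004, 0, -0.0005],
    [0.004, 0, -0.0005],
    [0.004, 0, -0.0005],
    [0, 0, 0]
  ],
  "twist": [
    [0, 0, 0],
    [0, 0, 0],
    [0, 0, 0],
    [0, 0, 0],
    [0, 0, 0],
    [0, 0, 0],
    [0, 0, 0],
    [0, 0, 0]
  ]
}}

```text
t: 14.95
eef_pos: [507.8, 72.4, 48.4]
ee_rot: [0.786, 0.615, -0.044, 0.038]
ft_force: [-1.0, -1.4, 2.0]
gripper_width: 20.1
grip_force: 108.8
```

```bash
python3 look.py pics/c7.png
```

```text
scene biscuit [552.1 252.5] 32.8 [553.1 251.7  15.9] in turner frame [-4.6 -2.8  9.6]
top biscuit [547.6 252.5] 34.3 [547.3 251.5  14.7] in turner frame [-4.6 -2.5  9.7]
15.05 [507.7  72.4  48.3] [ 0.4 -0.   1.3] yaw/pitch/roll [-103.95    6.64    0.25]
```

View pics/c7.png

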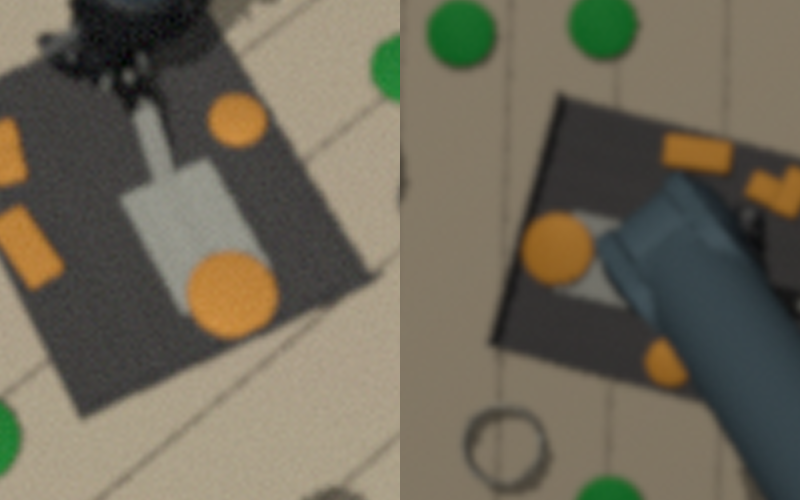

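The blade is now under the biscuit's rear half: the biscuit stays at (232,295) in the scene half while the blade advances. I carry on.

Request:
{"method": "step_arm", "body": {
  "slide": [
    [0.004, 0, -0.0004],
    [0.004, 0, -0.0004],
    [0.004, 0, -0.0004],
    [0.004, 0, -0.0004],
    [0.004, 0, -0.0004],
    [0.003, 0, -0.0003],
    [0.002, 0, -0.0002],
    [0, 0, 0]
  ],
  "twist": [
    [0, 0, 0],
    [0, 0, 0],
    [0, 0, 0],
    [0, 0, 0],
    [0, 0, 0],
    [0, 0, 0],
    [0, 0, 0],
    [0, 0, 0]
  ]
}}

```text
t: 15.85
eef_pos: [513.8, 96.2, 47.9]
ee_rot: [0.786, 0.615, -0.045, 0.038]
ft_force: [0.3, -3.0, 3.2]
gripper_width: 19.8
grip_force: 108.9
```

Request:
{"method": "step_arm", "body": {
  "slide": [
    [0.002, 0, -0.0002],
    [0.002, 0, -0.0002],
    [0.001, 0, -0.0001],
    [0.001, 0, -0.0001],
    [0, 0, 0]
  ],
  "twist": [
    [0, 0, 0],
    [0, 0, 0],
    [0, 0, 0],
    [0, 0, 0],
    [0, 0, 0]
  ]
}}

```text
t: 16.35
eef_pos: [515.1, 101.4, 47.8]
ee_rot: [0.787, 0.615, -0.045, 0.038]
ft_force: [-1.2, -3.5, 4.7]
gripper_width: 20.0
grip_force: 108.9
```

```bash
python3 look.py pics/c8.png
```

```text
scene biscuit [552.6 251.9] 32.0 [553.4 251.5  18.5] in turner frame [25.6 -2.3  7. ]
top biscuit [535.7 232.7] 57.1 [545.4 261.9  18.8] in turner frame [47.1 -9.6  4.5]
16.45 [515.1 101.4  47.8] [-0.7 -2.6  4.7] yaw/pitch/roll [-104.      6.75    0.24]
```

Request:
{"method": "step_arm", "body": {
  "slide": [
    [0.001, 0, -0.0001],
    [0.001, 0, -0.0001],
    [0.001, 0, -0.0001],
    [0, 0, 0],
    [0, 0, 0]
  ],
  "twist": [
    [0, 0, 0],
    [0, 0, 0],
    [0, 0, 0],
    [0, 0, 0],
    [0, 0, 0]
  ]
}}

```text
t: 16.95
eef_pos: [515.8, 104.3, 47.7]
ee_rot: [0.787, 0.615, -0.045, 0.038]
ft_force: [0.2, -3.2, 4.5]
gripper_width: 20.3
grip_force: 108.9
```

```bash
python3 - <<'E'
from sheet import *
s=status.observe(); p0=s["eef_pos"]; q0=R.from_quat(s["ee_rot"]); tr=q0*FLIP; f=p0-tr.apply(T_TCP); print(f,p0,s["ft_force"])
t2=turner_R(-104,-1); P=f+t2.apply(T_TCP)
plan([(P+[0,0,3],t2*FLIP,8)])
E
```

```text
[ 5.59275595e+02  2.78043259e+02 -7.77325786e-03] [515.81878327 104.26268815  47.69713987] [ 0.17234845 -3.19722659  4.46691125]
# max slide 0.0028 deg/row 0.9700042622242536 end err [-0.1 -0.   0.1]
slide [[-0.0003, 0.0, 0.0028], [-0.0003, 0.0, 0.0027], [-0.0004, 0.0, 0.0027], [-0.0004, 0.0, 0.0027], [-0.0005, 0.0, 0.0027], [-0.0005, 0.0, 0.0027], [-0.0006, 0.0, 0.0027], [-0.0006, 0.0, 0.0027]] 
twist [[0.001, 0.017, 0.0], [0.001, 0.017, 0.0], [0.001, 0.017, 0.0], [0.001, 0.017, 0.0], [0.001, 0.017, 0.0], [0.001, 0.017, 0.0], [0.001, 0.017, 0.0], [0.001, 0.017, 0.0]]
```

Request:
{"method": "step_arm", "body": {
  "slide": [
    [0, 0, 0.0022],
    [0, 0, 0.0022],
    [-0.0004, 0, 0.0022],
    [-0.0004, 0, 0.0022],
    [-0.0005, 0, 0.0022],
    [-0.0005, 0, 0.0022],
    [-0.0006, 0, 0.0022],
    [-0.0006, 0, 0.0022],
    [0, 0, 0],
    [0, 0, 0]
  ],
  "twist": [
    [0, 0.015, 0],
    [0, 0.015, 0],
    [0, 0.015, 0],
    [0, 0.015, 0],
    [0, 0.015, 0],
    [0, 0.015, 0],
    [0, 0.015, 0],
    [0, 0.015, 0],
    [0, 0, 0],
    [0, 0, 0]
  ]
}}

```text
t: 17.95
eef_pos: [514.3, 99.6, 30.2]
ee_rot: [0.788, 0.616, 0.001, 0.001]
ft_force: [-1.3, -0.0, 1.5]
gripper_width: 20.0
grip_force: 108.7
```

```bash
python3 look.py pics/c9.png
```

```text
scene biscuit [550.8 249.2] 31.3 [551.9 248.7  17. ] in turner frame [30.1 -3.   6. ]
top biscuit [547.5 249.9] 33.9 [545.6 248.7  15.1] in turner frame [29.1 -1.8  6. ]
18.05 [514.3  99.6  30.3] [-0.6 -0.3  2.5] yaw/pitch/roll [-1.0396e+02 -2.0000e-02  1.9000e-01]
```

View pics/c9.png

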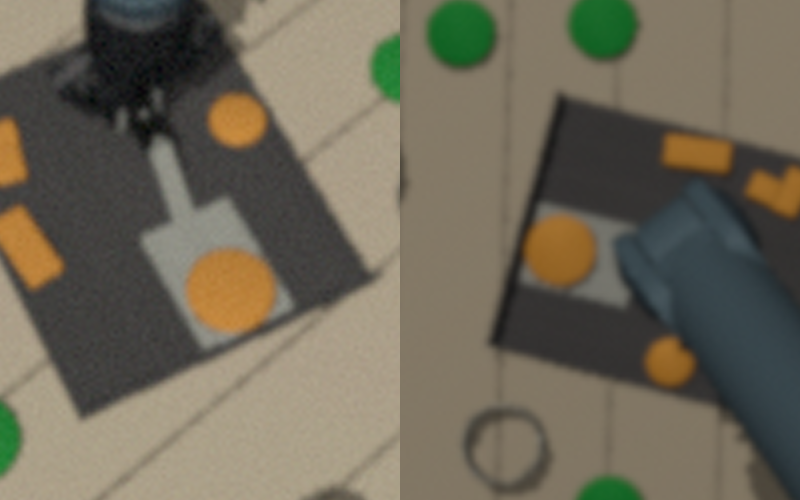

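The biscuit lies wholly on the blade at (232,290) in the scene half. I lift smoothly.

Request:
{"method": "step_arm", "body": {
  "slide": [
    [-0.001, 0, -0.002],
    [-0.001, 0, -0.004],
    [0, 0, -0.008],
    [0, 0, -0.012],
    [0, 0, -0.016],
    [0, 0, -0.018],
    [0, 0, -0.018],
    [0, 0, -0.018],
    [0, 0, -0.016],
    [0, 0, -0.012]
  ],
  "twist": [
    [0, 0, 0],
    [0, 0, 0],
    [0, 0, 0],
    [0, 0, 0],
    [0, 0, 0],
    [0, 0, 0],
    [0, 0, 0],
    [0, 0, 0],
    [0, 0, 0],
    [0, 0, 0]
  ]
}}

```text
t: 19.05
eef_pos: [514.4, 98.2, 156.5]
ee_rot: [0.788, 0.616, 0.003, 0.002]
ft_force: [-0.4, 0.2, -2.2]
gripper_width: 19.8
grip_force: 108.2
```

Request:
{"method": "step_arm", "body": {
  "slide": [
    [0, 0, -0.009],
    [0, 0, -0.006],
    [0, 0, -0.004],
    [0, 0, -0.002],
    [0, 0, 0],
    [0, 0, 0],
    [0, 0, 0],
    [0, 0, 0],
    [0, 0, 0],
    [0, 0, 0]
  ],
  "twist": [
    [0, 0, 0],
    [0, 0, 0],
    [0, 0, 0],
    [0, 0, 0],
    [0, 0, 0],
    [0, 0, 0],
    [0, 0, 0],
    [0, 0, 0],
    [0, 0, 0],
    [0, 0, 0]
  ]
}}

```text
t: 20.05
eef_pos: [513.6, 98.0, 175.2]
ee_rot: [0.788, 0.616, 0.002, 0.001]
ft_force: [0.9, -0.3, -1.5]
gripper_width: 20.0
grip_force: 108.2
```

```bash
python3 look.py pics/c10.png; for i in 1 2; do python3 -c "
from h import *
capture('top'); s=status.observe(); print(s['t'],s['eef_pos'].round(1),s['ft_force'].round(1))"; done
```

```text
scene biscuit [549.6 246. ] 31.9 [550.6 246.6 159.8] in turner frame [  32.    -3.9 -139.1]
top biscuit [544.9 244.9] 30.7 [544.9 244.7 159. ] in turner frame [  33.    -3.6 -139.2]
20.15 [513.6  97.9 175.2] [-0.3 -0.  -1.5] yaw/pitch/roll [-1.0398e+02 -9.0000e-02  2.3000e-01]
20.2 [513.6  97.9 175.2] [ 0.4 -0.1 -2.3]
20.25 [513.7  97.9 175.3] [ 0.6  0.7 -2.4]
```

View pics/c10.png

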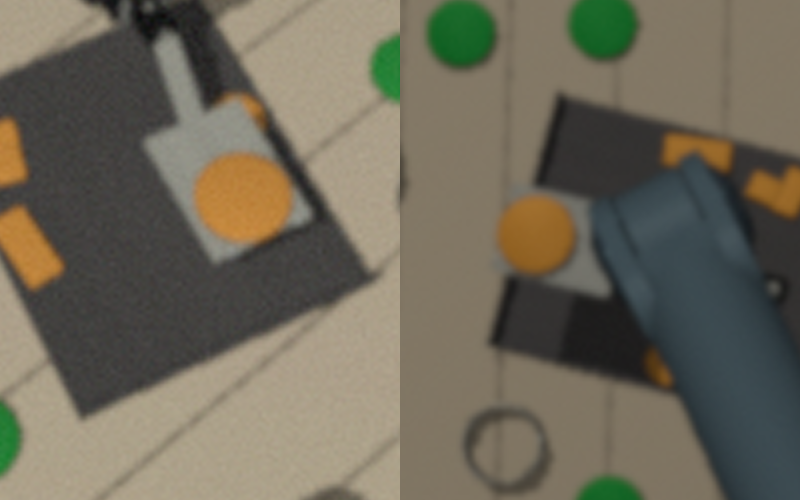

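The biscuit lies on the level blade at (243,198) in the scene half. Its top is 159 mm up, so its underside is about 149 mm above the table. It is still, 18 mm from the blade's centre lengthwise and 4 mm sideways, and the other biscuits haven't moved.

```bash
python3 -c "
from cell import workorder
print(workorder.hand_in())"
```

```text
the job is handed in; nothing more can be done
None
```

The job is handed in: the turner is holding the large biscuit level and still on its blade, with its underside about 145 mm above the sheet; I wasn't shown the judging result.

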